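# Hang a bracket on the paint tree

## Robot

A 6-joint arm with a two-finger parallel gripper is mounted at the origin on a cart in front of the work surface, level with it; the furniture and walls round the work are solid. World frame = base frame: x ahead of the robot, y to its left, z up, the work surface at z = 0. Lengths are in mm, angles in degrees, forces in N, time in s.
With the tool pointing down it reaches from about 300 to 850 mm from the base axis. Payload 4.2 kg.
Tool frame: the origin (TCP) lies at the very end of the fingers, on their centre line; the grasp point (between the pads) lies 19 mm behind it; z points along the fingers, y is the line along which they close (so a half turn about z gives the same grasp; the last joint's range is limited). The gripper opens to 91 mm and grips with 3 to 60 N. Pads are 32 mm wide; open, the fingers measure 118 mm over their backs; the gripper's body (76 mm by 178 mm) begins 60 mm behind the grasp point.
Start: joints at [72.25, 18.312, 89.639, -0, 72.044, -1.146], TCP at [164.315, 551.042, 175.076] pointing down, gripper open.
Joint ranges: [-177.97, 177.97], [-48.28, 115.42], [12.27, 149.76], [-77.06, 257.06], [2.81, 150.46], [-146.56, 146.56]. Speed limits (degrees/s): [147.25, 147.25, 180, 180, 180, 180].

## Interface

Orientations are given as [roll, pitch, yaw] about the fixed x, y, z axes, in that order (R = Rz(yaw) Ry(pitch) Rx(roll)).
In Python, from workcell import env gives the robot as it stands.
- The arm moves only by the shell command python3 -m pendant 'ROWS' [FORCE]. ROWS is a JSON object of lists of equal length, an entry for each row: "translation": the shift along the tool's x, y, z in mm, a list of three; "roll": the turn about the tool's z in rad; "hand": the closure in counts, from 0 (fully open) to 255 (shut). In form: {"translation": [[dx, dy, dz], ...], "roll": [roll, ...], "hand": [hand, ...]}. A call has exactly 8 rows; each row shifts and turns the commanded pose from where the row before left it, along the tool's axes as they then stand; what a row does not reach is not made up. A row lasts 1/12 s, in which the tool goes at most 41.7 mm and 7.16 degrees, less where a joint would pass 70% of its speed; a pose out of reach is approached as far as the arm can. A call with a gripper value outside its range is refused whole. The fingers move at their own pace and stop on an object; FORCE is the grip in N (left out, the last holds). Time passes only in rows, so rows that do not move let the fingers close, or fill a call up. It gives the time, the measured TCP pose, the force, the opening and the grip force at its end, in the units of the state.
- env.state(): the state, without advancing time (a new reading comes with each control period).
- env.grab_frame(name): name is "scene" or "top" or "wrist"; returns a dict with "frame" (400x640x3 uint8, red, green, blue), "z_map" (400x640 float32, mm along the optical axis (not along the pixel's ray), 0 where there is no reading), "fx", "fy", "cx", "cy" (pixels), "pose" (4x4, takes a point from camera to world coordinates). Camera axes: x right, y down, z forward; pixel columns grow to the right and rows downward; lengths in mm; the calibration is good to about 2 mm. The wrist camera is an equidistant fisheye: a pixel r from the principal point sees the ray r / f radians off the axis. A picture is of the moment at which its call begins.
- env.job_done(): hands the job in; it is judged then, once.
Trained networks look in a picture, given as the dict that the camera call returned (one of the last four; its "shot" number tells which), for a name from the list of things; names that differ only in an ending like _2 or _b are one class to them, and where a whole thing is asked for, a point or a joint stands for the part that bears it (a point fixed in the world has none). Each returns a list of dicts, best first, with "score" (0 to 1); they miss things now and then, are a little off and sometimes report something else, mostly with a low value. They report only what shows in the picture. A call takes as long as a camera call.
- env.recognise(picture, label): "rect" ([centre column, centre row, width, height] in pixels, round what is visible of it).
- env.regions_of(picture, label): "pixels" (400x640 bool, what is visible of it) and "rect" ([centre column, centre row, width, height] in pixels, round what is visible of it).
The state is a dict: "time_s": time; "qpos": joint angles; "qvel": joint speeds; "effort": joint torques, N m; "ee_pos": TCP position; "ee_rot": TCP orientation; "force": force on the tool from outside, world axes, zero at the start; "torque": the same for the moment, N m; "gripper_width": finger opening in mm; "gripper_force": force on a finger pad.
Only numpy, scipy, OpenCV 4.12 (cv2) and the standard library are available. Lean on these libraries where they do the work, as an engineer would, in place of code of your own. Each camera call takes 0.05 s, during which the arm holds its last target. There are 200 camera calls.

## Task

Turn the paint tree clockwise (seen from above), gently, until it comes up against its stop and its one free branch points along the orange pointer. Then hang the bare steel bracket by its eye on that branch and push it inwards until the sprung brass collar gives by about 5 mm, without driving it to the end of its travel, and let go so that the bracket hangs there. Leave the brake pad and the oil filter where they are.

Things in the scene. Friction and masses are not known exactly. Their poses are not given: they have to be found in the camera images.
- stand: fixed round grey foot (150 mm wide) and hub of the paint tree; origin on the work surface under the vertical tree axis; own -x = direction of the orange pointer on the foot, roughly towards the robot. Forces of 40 N on the stand or tree do damage; 10 N is ample. A fixed grey bin, taller than the tree, stands close by on its left, and behind the bare bracket
- tree_axis (a point): point on the tree's axis at branch height, 140 mm up. Post with a dark cap, top 163 mm up. Four level branches, 90 degrees apart: round 8 mm rods with a 10 mm ball at the end, 115 mm from the axis. Three carry green painted brackets of the bare one's form, fixed 85 mm from the axis, tops 183 mm up; one is free. Own -x points along the free branch
- tree (a joint): turn of the tree, rad; 0 = against its stiff rubber stop, free branch along the orange pointer; positive = anticlockwise from above: the free branch points along the stand's -x turned by this angle. Stiff bearing: 0.15 N m of friction plus 0.08 N m per rad/s (1.5 to 2 N at the branch end); it stays where it is left. Range 0 to 2.6
- branch_tip (a point): end of the free branch, 115 mm from the tree axis, on the centre line of the 8 mm rod (ball of 10 mm diameter), 140 mm above the surface; own +x points inwards along the branch to the post, z up
- collar (a joint): travel of the sprung brass collar (32 mm disc round the free branch) inwards from rest, m; 0 = at rest; yields from about 4 N, 0.7 N more per mm, ends at 9 mm (10.5 N), where it must not be driven; aim at 5 mm. Its sleeve is clamped elsewhere each time: the outer face at rest is 50 to 70 mm from the tree axis (45 to 65 mm inwards of the tip), not measured: find it by feel or eye
- bracket_eye (a point): centre of the 18 mm round eye of the bare steel bracket (loose, about 0.2 kg, upright on its foot), 48 mm above its underside, half-way up. Web: upright plate 10 mm thick (own x), 40 mm wide (own y), top 48 mm above this point; eye along own x; foot 44x60x6 mm. Pinch the 40 mm width above the eye. Either face may lead. Hung freely, the eye centre is 5 mm below the branch's centre line
- brake_pad_0: dark brake pad, 55x90x13 mm, lying on the surface, a bystander; origin at its underside
- oil_filter: blue and white oil filter, 72 mm diameter, 94 mm high, upright, a bystander; origin at its underside

How it is judged (in metres and radians):
On the way, in this order (a step that is already met when the one before it is completed fails the run):
1. the tree is turned up to its stop, the free branch along the pointer (within 0.04 rad) (value of joint tree below 0.04 rad), for 0.2 s.
2. the bracket is on the free branch and presses the sprung collar in by 2.5 mm or more for 0.2 s, the tree within 0.1 rad of its stop (value of joint collar above 0.0025 m and value of joint tree below 0.1 rad and contact force between bracket and stand above 2 N and x of bracket_eye in the frame of branch_tip above 0.03 m and y of bracket_eye in the frame of branch_tip between -0.009 and 0.009 m and z of bracket_eye in the frame of branch_tip between -0.009 and 0.009 m), for 0.2 s.
At the end, for the whole second after the job is handed in: the bracket hangs by its eye on the free branch, its eye 30 to 75 mm inwards of the branch tip and within 9 mm of the branch's centre line, upright within 0.3 rad; the tree is at rest within 0.1 rad of its stop; the brake pad and oil filter are within 30 mm of where they stood (value of joint tree below 0.1 rad and x of bracket_eye in the frame of branch_tip between 0.03 and 0.075 m and y of bracket_eye in the frame of branch_tip between -0.009 and 0.009 m and z of bracket_eye in the frame of branch_tip between -0.009 and 0.009 m and angle between bracket_eye's own z axis and vertical below 0.3 rad and velocity of joint tree between -0.05 and 0.05 rad/s and distance of each of brake_pad_0, oil_filter from where it was at the start of the episode below 0.03 m); the robot touches nothing.
It fails at once if the sprung collar is driven to the end of its travel (value of joint collar above 0.0085 m).
It fails at once if the bracket is pressed on the tree with more than 40 N (contact force between bracket and stand above 40 N).
It fails at once if the robot pushes the tree or stand with more than 40 N (contact force between any of the fingers, the arm and stand above 40 N).
It fails at once if the brake pad or the oil filter is pushed more than 30 mm (distance of any of brake_pad_0, oil_filter from where it was at the start of the episode above 0.03 m).
It also fails if it takes over 72 s, if anything falls off the work surface, if the arm or the gripper's body presses on something with over 40 N, if the wrist force passes 120 N, or if a joint passes its speed limit or range.

## Working session

There is one attempt and no reset: what is moved stays moved. The work goes in short steps, Python scripts to look and compute and a shell command to move; the robot and the scene stay as the last step left them, time stands still between calls to the robot, and variables do not carry over. Pictures are saved under pics/ and viewed, at most 11 in all, crops included, and the job is handed in when it is done.

```bash
mkdir -p pics; cat > h.py <<'E'
import numpy as np,cv2
from workcell import env
from scipy.spatial.transform import Rotation as R
def cloud(d):
    z=d["z_map"];v,u=np.mgrid[:400,:640]
    p=np.stack([(u-d["cx"])/d["fx"]*z,(v-d["cy"])/d["fy"]*z,z],-1)
    P=np.array(d["pose"]);return p@P[:3,:3].T+P[:3,3]
def save(d,n):cv2.imwrite(f"pics/{n}.png",cv2.cvtColor(d["frame"],cv2.COLOR_RGB2BGR))
E
python3 - <<'E'
from h import *
for n in ["top","scene"]:
    d=env.grab_frame(n);save(d,n+"0");C=cloud(d);print(n,np.array(d["pose"]).round(2).tolist(),d["fx"])
    for l in ["stand","tree","bracket_eye","brake_pad_0","oil_filter","branch_tip","collar"]:
        for r in env.regions_of(d,l)[:2]:
            m=r["pixels"]&(d["z_map"]>0);p=C[m]
            if len(p):print(l,round(r["score"],2),np.round(r["rect"]),np.median(p,0).round(),p.min(0).round(),p.max(0).round())
print(env.state())
E
```

```text
top [[0.02, -0.78, 0.63, -451.04], [-1.0, -0.03, 0.01, -84.86], [0.01, -0.63, -0.78, 1260.07], [0.0, 0.0, 0.0, 1.0]] 439.35188271914063
stand 0.57 [421. 188.  59.  69.] [ 507. -419.   96.] [ 423. -580.   -3.] [ 783. -324.  192.]
tree 0.55 [422. 182.  62.  54.] [ 538. -415.  141.] [ 422. -585.   -2.] [ 773. -324.  192.]
bracket_eye 0.8 [333. 215.  16.  22.] [ 440. -115.   31.] [ 420. -144.   -1.] [483. -87. 105.]
brake_pad_0 0.78 [401. 236.  24.  20.] [ 385. -342.   15.] [ 349. -388.   -0.] [ 422. -309.   23.]
brake_pad_0 0.61 [425. 182.  58.  52.] [ 524. -403.  143.] [ 426. -524.   -1.] [ 668. -324.  192.]
oil_filter 0.81 [212. 199.  23.  30.] [474. 302.  73.] [456. 274.  -2.] [580. 374. 103.]
branch_tip 0.87 [425. 182.  60.  51.] [ 530. -408.  145.] [ 440. -543.    1.] [ 773. -327.  192.]
branch_tip 0.66 [333. 215.  19.  21.] [ 440. -115.   30.] [ 420. -144.   -1.] [483. -84. 105.]
collar 0.43 [435. 191.   8.  10.] [ 469. -448.  149.] [ 461. -462.  135.] [ 483. -440.  161.]
scene [[-0.99, -0.1, 0.09, 378.04], [-0.13, 0.76, -0.63, 655.49], [-0.01, -0.64, -0.77, 996.96], [0.0, 0.0, 0.
[... 935 characters left out ...]
 1.] [ 497. -438.  159.]
{'time_s': 0.8, 'qpos': array([ 7.22499954e+01,  1.83101828e+01,  8.96371556e+01,  8.73190119e-04,
        7.20421567e+01, -1.14559532e+00]), 'qvel': array([-0.07132702, -0.00869345, -0.0912065 , -0.05526467,  0.03502327,
        0.0514448 ]), 'effort': array([ 2.73887827e-04, -4.12303627e+01, -2.32221347e+01,  7.26364204e-02,
        3.78562824e-02, -1.37666271e-05]), 'ee_pos': array([164.31883768, 551.07126555, 175.10567999]), 'ee_rot': array([ 1.79989481e+02, -6.20509292e-04,  1.63395322e+02]), 'force': array([-0.59297779,  0.45980015, -0.23521178]), 'torque': array([-0.02063328, -0.00274866,  0.0282567 ]), 'gripper_force': 0.0, 'gripper_width': 91.70461962666982}
```

```bash
python3 - <<'E'
import cv2,numpy as np
a=cv2.imread("pics/top0.png")[140:260,300:480];b=cv2.imread("pics/scene0.png")[70:235,270:420]
a=cv2.resize(a,(800,533),interpolation=cv2.INTER_CUBIC)
b=cv2.resize(b,None,fx=3.6,fy=3.6,interpolation=cv2.INTER_CUBIC)
cv2.imwrite("pics/a.png",a);cv2.imwrite("pics/b.png",b)
E
```

```text
(no output)
```

View pics/a.png

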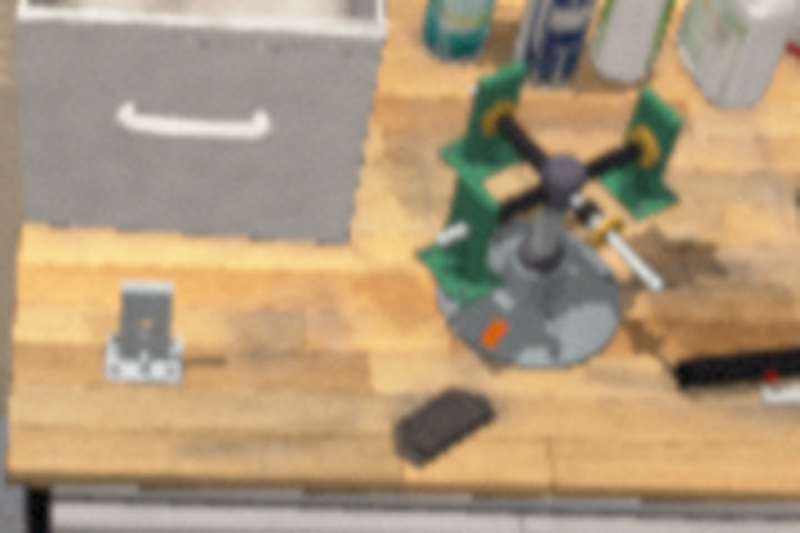

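View pics/b.png

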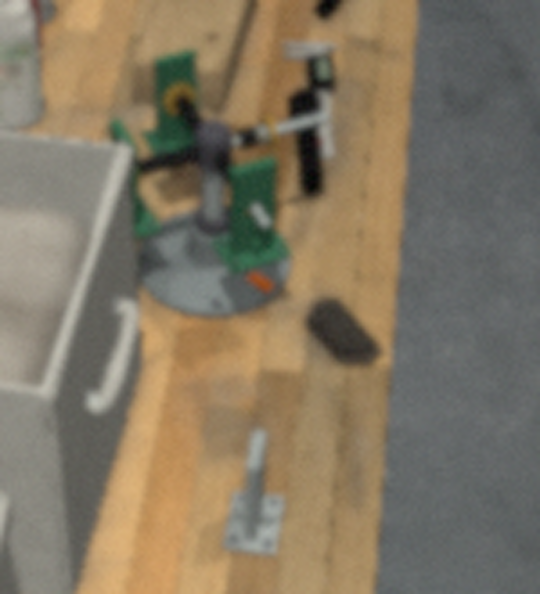

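```bash
python3 - <<'E'
from h import *
from scipy.optimize import least_squares
for n in ["top","scene"]:
    d=env.grab_frame(n);C=cloud(d);f=d["frame"].astype(int);hsv=cv2.cvtColor(d["frame"],cv2.COLOR_RGB2HSV)
    H,S,V=[hsv[...,i].astype(int) for i in range(3)]
    X,Y,Z=[C[...,i] for i in range(3)]
    near=(d["z_map"]>0)&(np.hypot(X-535,Y+415)<150)
    foot=near&(Z>3)&(Z<30)&(S<60);  p=C[foot]
    # foot circle: hull -> enclosing circle of known radius (robust)
    print(n,"foot med z",np.median(p[:,2]),len(p))
    k=cv2.convexHull(p[:,:2].astype(np.float32))[:,0]
    s=least_squares(lambda q:np.hypot(k[:,0]-q[0],k[:,1]-q[1])-75,[535,-415],loss="soft_l1",f_scale=3).x;print("foot fit",s)
    o=near&(H<14)&(S>170)&(V>150)&(Z<40);print("orange",o.sum(),C[o].mean(0))
    cap=near&(Z>150)&(Z<172)&(S<90)&(V<150)&(np.hypot(X-s[0],Y-s[1])<30);print("cap",cap.sum(),C[cap].mean(0),(C[cap].min(0)+C[cap].max(0))/2)
    w=near&(Z>128)&(Z<156)&(S<50)&(V>140);q=C[w];print("rod",len(q))
    print(q[np.argsort(q[:,1])][::max(1,len(q)//12)].round().tolist())
    g=near&(H>50)&(H<90)&(S>80)&(Z>172);print("green tops",[C[g][l==1].mean(0).round().tolist() for l in []])
    nn,lab=cv2.connectedComponents(g.astype(np.uint8))
    for i in range(1,nn):
        if (lab==i).sum()>3:print(" g",(lab==i).sum(),C[lab==i].mean(0).round())
    b=(d["z_map"]>0)&(abs(X-440)<60)&(abs(Y+115)<60)
    t=C[b&(Z>86)];print("brk top",len(t),t.mean(0),t.min(0),t.max(0));
    t=C[b&(Z>15)&(Z<110)];print("brk web",len(t),t.mean(0),np.percentile(t,[3,97],axis=0).round(),"yaw fit",np.degrees(np.polyfit(t[:,1],t[:,0],1)[0]))
    c=cv2.minAreaRect(C[b&(Z>3)&(Z<110)][:,:2].astype(np.float32));print(c)
    bn=(d["z_map"]>0)&(Z>200)&(X>350)&(X<800)&(Y>-350)&(Y<150);t=C[bn];
    if len(t):print("bin",np.percentile(t,[1,99],axis=0).round())
E
```

```text
top foot med z 17.100813675250265 765
foot fit [ 513.66483873 -426.07532724]
orange 11 [ 464.63254681 -389.64512618   19.76524054]
cap 82 [ 509.39475481 -422.12154035  160.92773582] [ 511.42312048 -422.61758542  160.9357313 ]
rod 84
[[425.0, -485.0, 143.0], [420.0, -478.0, 144.0], [436.0, -473.0, 150.0], [451.0, -467.0, 141.0], [456.0, -462.0, 140.0], [467.0, -455.0, 147.0], [498.0, -436.0, 150.0], [474.0, -345.0, 144.0], [464.0, -337.0, 146.0], [461.0, -327.0, 144.0], [568.0, -277.0, 156.0], [565.0, -272.0, 138.0]]
green tops []
 g 39 [ 587. -384.  182.]
 g 37 [ 556. -497.  182.]
 g 48 [ 471. -352.  182.]
brk top 52 [ 441.78858298 -114.68996308   96.45432954] [ 434.98936401 -133.08785844   86.81107307] [451.41477364 -95.98968284 109.31164869]
brk web 198 [ 440.40236043 -115.03231845   62.04441582] [[ 435. -133.   17.]
 [ 447.  -97.  101.]] yaw fit 0.6251084706632848
((439.8995056152344, -115.05381774902344), (119.69108581542969, 119.10899353027344), 89.82670593261719)
bin [[ 564. -287.  201.]
 [ 796.  147.  297.]]
scene foot med z 14.217063938289527 638
foot fit [ 503.93390079 -413.
[... 543 characters left out ...]
 [462.0, -453.0, 144.0], [469.0, -343.0, 143.0], [466.0, -340.0, 143.0], [462.0, -334.0, 144.0], [462.0, -328.0, 146.0]]
green tops []
 g 34 [ 562. -492.  179.]
 g 5 [ 595. -383.  184.]
 g 53 [ 474. -347.  180.]
brk top 49 [ 442.9053856  -110.97843558   95.39150719] [ 437.84894692 -133.86160663   86.77583115] [448.47008144 -91.49021137  99.92817844]
brk web 133 [ 442.31689459 -105.52490197   64.67372675] [[ 437. -131.   17.]
 [ 448.  -93.   98.]] yaw fit 5.871887400917443
((439.2317199707031, -115.96060180664062), (117.05513000488281, 115.62787628173828), 0.9046496748924255)
bin [[ 567. -288.  201.]
 [ 797.  148.  728.]]<stdin>:13: RuntimeWarning: Mean of empty slice.
  ret = um.true_divide(
```

```bash

python3 -m pendant '{"translation":[[-24,-22,-7],[-24,-22,-7],[-24,-22,-7],[-24,-22,-7],[-24,-22,-7],[-24,-22,-7],[-24,-22,-7],[-24,-22,-7]],"roll":[0,0,0,0,0,0,0,0],"hand":[255,255,255,255,255,255,255,255]}' 10
python3 -m pendant '{"translation":[[-24,-22,0],[-24,-22,0],[-24,-22,0],[-24,-22,0],[-24,-22,0],[-24,-22,0],[-24,-22,0],[-24,-22,0]],"roll":[0,0,0,0,0,0,0,0],"hand":[255,255,255,255,255,255,255,255]}'
python3 -m pendant '{"translation":[[-12,-36,0],[-12,-36,0],[-12,-36,0],[-12,-36,0],[-12,-36,0],[-12,-36,0],[-12,-36,0],[-12,-36,0]],"roll":[0,0,0,0,0,0,0,0],"hand":[255,255,255,255,255,255,255,255]}'
python3 -m pendant '{"translation":[[-12,-37,0],[-12,-37,0],[-12,-37,0],[-12,-37,0],[-12,-37,0],[-12,-37,0],[-12,-37,0],[-12,-37,0]],"roll":[0,0,0,0,0,0,0,0],"hand":[255,255,255,255,255,255,255,255]}'
```

```text
time_s: 1.57
ee_pos: [298.5, 326.1, 231.6]
ee_rot: [180.0, 0.0, 163.4]
force: [-0.0, -0.1, -0.4]
gripper_width: 40.9
gripper_force: 0.0
time_s: 2.23
ee_pos: [432.3, 102.5, 231.3]
ee_rot: [180.0, 0.0, 163.4]
force: [0.8, 0.7, 0.6]
gripper_width: 0.5
gripper_force: 0.0
time_s: 2.9
ee_pos: [441.1, -201.4, 231.3]
ee_rot: [180.0, 0.0, 163.4]
force: [1.7, -0.0, 0.6]
gripper_width: 0.6
gripper_force: 0.0
time_s: 3.57
ee_pos: [448.5, -512.4, 230.9]
ee_rot: [180.0, 0.0, 163.4]
force: [0.6, -0.1, 1.1]
gripper_width: 0.5
gripper_force: 0.0
```

```bash

python3 -m pendant '{"translation":[[0,0,0],[0,0,0],[0,0,0],[0,0,0],[0,0,0],[0,0,0],[0,0,0],[0,0,0]],"roll":[0.12,0.12,0.12,0.12,0.12,0.12,0.12,0.12],"hand":[255,255,255,255,255,255,255,255]}'
python3 -m pendant '{"translation":[[0,0,0],[0,0,0],[0,0,0],[0,0,0],[0,0,0],[0,0,0],[0,0,0],[0,0,0]],"roll":[0.12,0.12,0.12,0.12,0.12,0.12,0.12,0.12],"hand":[255,255,255,255,255,255,255,255]}'
python3 -m pendant '{"translation":[[0,0,13],[0,0,13],[0,0,13],[0,0,13],[0,0,13],[0,0,13],[0,0,13],[0,0,13]],"roll":[0.051,0.051,0.051,0.051,0.051,0.051,0.051,0.051],"hand":[255,255,255,255,255,255,255,255]}'
python3 - <<'E'
from h import *
d=env.grab_frame("wrist");save(d,"w1")
d=env.grab_frame("top");save(d,"t1");C=cloud(d);a=d["frame"][140:260,340:480];cv2.imwrite("pics/t1c.png",cv2.cvtColor(cv2.resize(a,None,fx=4.5,fy=4.5),cv2.COLOR_RGB2BGR))
E
```

```text
time_s: 4.23
ee_pos: [448.8, -510.5, 230.9]
ee_rot: [-180.0, -0.0, 108.0]
force: [0.1, 0.1, -0.0]
gripper_width: 0.5
gripper_force: 0.0
time_s: 4.9
ee_pos: [448.8, -510.5, 230.9]
ee_rot: [-180.0, -0.0, 53.0]
force: [0.2, 0.1, -0.3]
gripper_width: 0.7
gripper_force: 0.0
time_s: 5.57
ee_pos: [448.8, -510.5, 126.3]
ee_rot: [-180.0, -0.0, 29.9]
force: [-0.1, 0.5, -0.0]
gripper_width: 0.2
gripper_force: 0.0
```

View pics/w1.png

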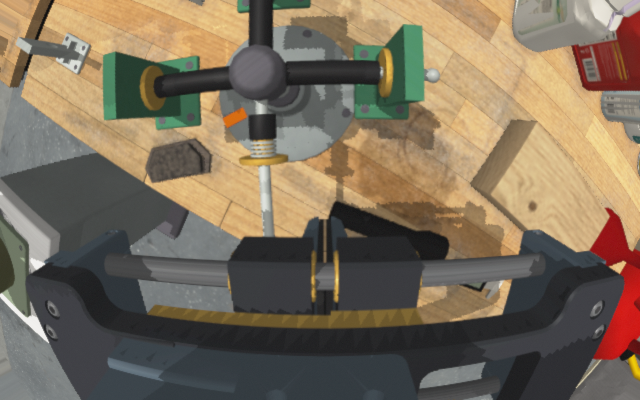

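```bash

python3 -m pendant '{"translation":[[0,-8,0],[0,-8,0],[0,-6,0],[-0.5,-3,0],[-1,-6,0],[-1,-6,0],[-1,-6,0],[-1,-6,0]],"roll":[0,0,0,0.03,0.06,0.06,0.06,0.06],"hand":[255,255,255,255,255,255,255,255]}'
python3 -m pendant '{"translation":[[-1,-6,0],[-1,-6,0],[-1,-6,0],[-1,-6,0],[-1,-6,0],[-1,-6,0],[-1,-6,0],[-1,-6,0]],"roll":[0.06,0.06,0.06,0.06,0.06,0.06,0.06,0.06],"hand":[255,255,255,255,255,255,255,255]}'
python3 - <<'E'
from h import *
s=env.state();p=s["ee_pos"][:2]-[513,-423];y=np.radians(s["ee_rot"][2])
print(p@[np.cos(y),np.sin(y)],p@[np.sin(y),-np.cos(y)],np.degrees(y))
d=env.grab_frame("wrist");cv2.imwrite("pics/w2.png",cv2.cvtColor(d["frame"],cv2.COLOR_RGB2BGR))
E
```

```text
time_s: 6.33
ee_pos: [422.6, -468.2, 128.2]
ee_rot: [179.9, -0.0, 14.4]
force: [0.9, 0.8, 0.6]
gripper_width: 0.5
gripper_force: 0.0
time_s: 7.0
ee_pos: [412.7, -420.9, 128.2]
ee_rot: [180.0, -0.1, -13.1]
force: [0.3, -0.3, -0.0]
gripper_width: 0.3
gripper_force: 0.0
-98.19244150482896 20.713754506206435 -13.097398300170742
```

View pics/w2.png

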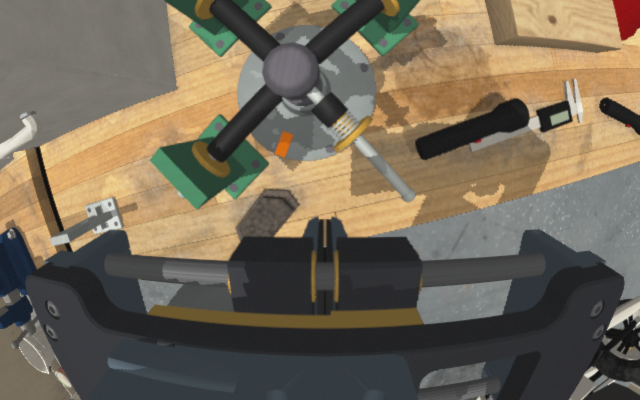

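```bash
cat >> h.py <<'E'
def rod(n):
    d=env.grab_frame(n);C=cloud(d);hsv=cv2.cvtColor(d["frame"],cv2.COLOR_RGB2HSV).astype(int)
    X,Y,Z=[C[...,i] for i in range(3)];r=np.hypot(X-513,Y+423)
    w=(d["z_map"]>0)&(r>40)&(r<125)&(Z>130)&(Z<156)&(hsv[...,1]<60)&(hsv[...,2]>110)
    q=C[w];a=np.degrees(np.arctan2(q[:,1]+423,q[:,0]-513))%360
    print(n,len(q),"angles",np.percentile(a,[10,50,90]).round(1),"r",np.percentile(r[w],[2,98]).round(),"z",np.median(q[:,2]).round(1))
    g=(d["z_map"]>0)&(hsv[...,0]>50)&(hsv[...,0]<90)&(hsv[...,1]>80)&(Z>172)&(Z<195)&(r<120)
    nn,lab=cv2.connectedComponents(g.astype(np.uint8))
    for i in range(1,nn):
        if (lab==i).sum()>8:print(" g",(lab==i).sum(),C[lab==i].mean(0).round())
    return d
E
python3 - <<'E'
from h import *
for n in ["top","scene"]:
    d=rod(n)
    r=slice(130,260) if n=="top" else slice(60,190); c=slice(340,480) if n=="top" else slice(270,400)
    a=cv2.resize(d["frame"][r,c],(400,400));b=a if n=="top" else np.hstack([b,a])
cv2.imwrite("pics/c3.png",cv2.cvtColor(b,cv2.COLOR_RGB2BGR))
E
```

```text
top 58 angles [117.9 211.  214.2] r [ 66. 112.] z 145.6
 g 37 [ 585. -380.  181.]
 g 26 [ 479. -347.  181.]
scene 30 angles [117.5 120.5 214.7] r [ 40. 111.] z 145.6
 g 34 [ 562. -491.  180.]
 g 51 [ 475. -347.  180.]
```

View pics/c3.png

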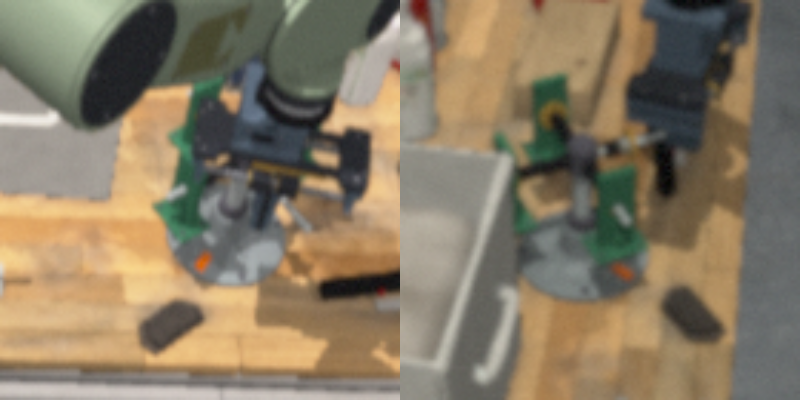

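```bash

python3 -m pendant '{"translation":[[0,0,-20],[0,0,-20],[0,0,0],[0,0,0],[0,0,0],[0,0,0],[0,0,0],[0,0,0]],"roll":[0,0,-0.12,-0.12,-0.12,-0.12,-0.12,-0.17],"hand":[255,255,255,255,255,255,255,255]}'
python3 -m pendant '{"translation":[[-3,20,0],[-3,20,0],[-3,20,0],[-2,20,0],[-2,20,0],[0,0,18],[0,0,18],[0,0,18]],"roll":[0,0,0,0,0,0,0,0],"hand":[255,255,255,255,255,255,255,255]}'
python3 -m pendant '{"translation":[[0,-6,0],[0,-6,0],[0,-6,0],[0,-4,0],[0,-3,0],[0,-3,0],[0,-2,0],[0,-2,0]],"roll":[0,0,0,0,0,0,0,0],"hand":[255,255,255,255,255,255,255,255]}'
cat > p.py <<'E'
from h import *
s=env.state();p=s["ee_pos"][:2]-[513,-423];y=np.radians(s["ee_rot"][2])
print("rel",(p@[np.cos(y),np.sin(y)]).round(1),(p@[np.sin(y),-np.cos(y)]).round(1),"yaw",np.degrees(y).round(1),"F",s["force"].round(1),s["torque"].round(2),"z",s["ee_pos"][2])
E
python3 p.py; python3 -c "
from h import *
save(rod('wrist') if 0 else env.grab_frame('wrist'),'w4');rod('top');rod('scene')"
```

```text
time_s: 7.82
ee_pos: [412.8, -421.9, 167.5]
ee_rot: [179.9, -0.0, 29.0]
force: [1.1, 0.1, -1.1]
gripper_width: 1.2
gripper_force: 0.0
time_s: 8.48
ee_pos: [449.3, -516.5, 112.7]
ee_rot: [179.9, -0.0, 28.7]
force: [-0.8, -0.8, 0.2]
gripper_width: 0.8
gripper_force: 0.0
time_s: 9.15
ee_pos: [434.0, -487.4, 113.5]
ee_rot: [180.0, -0.0, 28.6]
force: [1.0, -0.3, -0.1]
gripper_width: 0.5
gripper_force: 0.0
rel -100.2 18.7 yaw 28.6 F [ 1.  -0.3 -0.1] [-0.1   0.17 -0.01] z 113.48560383138515
top 39 angles [118.5 121.9 213.6] r [ 81. 111.] z 145.7
 g 48 [ 471. -351.  182.]
scene 41 angles [117.7 209.7 214.1] r [ 44. 110.] z 144.4
 g 33 [ 561. -492.  180.]
 g 55 [ 475. -347.  179.]
```

View pics/w4.png

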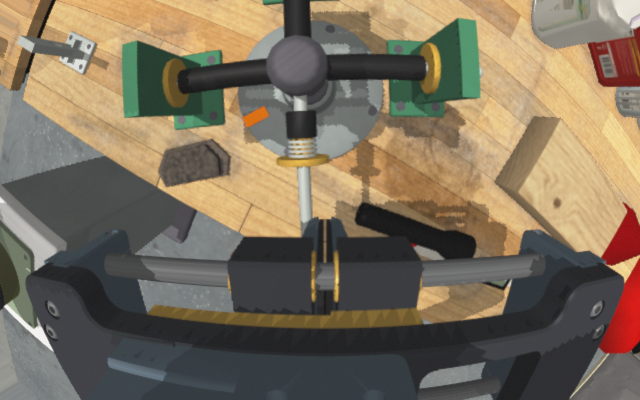

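```bash

python3 -m pendant '{"translation":[[0,-1.5,0],[0,-1.5,0],[-0.5,-3,0],[-0.5,-3,0],[-0.5,-3,0],[-0.5,-3,0],[-0.5,-3,0],[-0.5,-3,0]],"roll":[0,0,0.03,0.03,0.03,0.03,0.03,0.03],"hand":[255,255,255,255,255,255,255,255]}'
python3 p.py; python3 -c "
from h import *
save(env.grab_frame('wrist'),'w5');rod('top');rod('scene')"
```

```text
time_s: 9.97
ee_pos: [422.2, -469.5, 112.9]
ee_rot: [-180.0, 0.0, 18.2]
force: [-0.2, 1.0, -1.1]
gripper_width: 0.5
gripper_force: 0.0
rel -100.8 15.9 yaw 18.2 F [-0.2  1.  -1.1] [-0.09  0.13 -0.04] z 112.8900497989226
top 21 angles [117.7 120.4 121.7] r [ 76. 110.] z 146.7
 g 47 [ 470. -351.  183.]
scene 36 angles [117.6 209.4 214.3] r [ 41. 111.] z 144.2
 g 33 [ 562. -491.  179.]
 g 52 [ 474. -347.  180.]
```

View pics/w5.png

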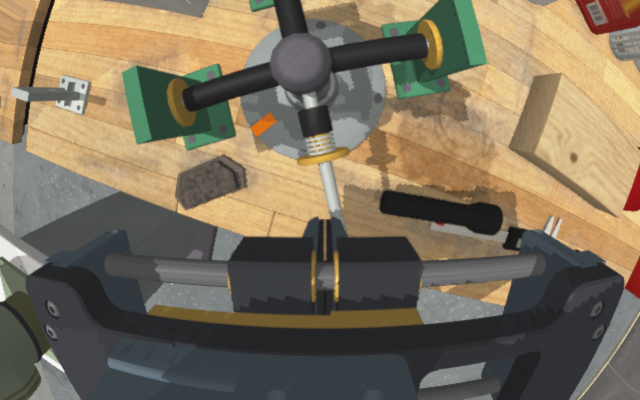

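```bash
python3 - <<'E'
from h import *
d=env.grab_frame("wrist");s=env.state()
P=np.array(d["pose"]);print(P.round(2).tolist(),d["fx"],d["cx"],d["cy"])
def pr(X):
    c=np.linalg.inv(P)@np.r_[X,1];c=c[:3];rr=np.hypot(*c[:2]);th=np.arctan2(rr,c[2]);return (np.array([d["cx"],d["cy"]])+d["fx"]*th*c[:2]/rr).round(),c.round()
ax=np.array([513,-423,0.])
a=np.radians(211);u=np.array([np.cos(a),np.sin(a),0])
print("cap",pr(ax+[0,0,163]));
for r in (50,70,90,100,115):print("rod",r,pr(ax+u*r+[0,0,140])[0])
Rt=R.from_euler("xyz",s["ee_rot"],degrees=True).as_matrix()
for o in ([0,0,0],[16,0,0],[-16,0,0],[16,13,0],[16,-13,0],[16,0,-27],[0,0,-60]):print("tool",o,pr(s["ee_pos"]+Rt@np.array(o,float)))
z=d["z_map"]
for v in (180,200,210,216,222,228,236):print(v,z[v,318:348:3].round())
E
```

```text
[[0.31, -0.92, -0.25, 493.27], [-0.95, -0.3, -0.08, -446.54], [0.0, 0.26, -0.97, 322.33], [0.0, 0.0, 0.0, 1.0]] 309.70691628693146 324.4958455550015 200.01314771384602
cap (array([293.,  69.]), array([-16., -67., 147.]))
rod 50 [316. 157.]
rod 70 [323. 189.]
rod 90 [330. 219.]
rod 100 [333. 234.]
rod 115 [338. 255.]
tool [0, 0, 0] (array([324., 224.]), array([ -0.,  17., 222.]))
tool [16, 0, 0] (array([324., 203.]), array([ -0.,   2., 217.]))
tool [-16, 0, 0] (array([324., 245.]), array([ -0.,  33., 226.]))
tool [16, 13, 0] (array([343., 203.]), array([ 13.,   2., 217.]))
tool [16, -13, 0] (array([306., 203.]), array([-13.,   2., 217.]))
tool [16, 0, -27] (array([324., 215.]), array([ -0.,   9., 191.]))
tool [0, 0, -60] (array([324., 262.]), array([ -0.,  33., 164.]))
180 [330. 185. 183. 183. 182. 182. 330. 328. 329. 327.]
200 [334. 333. 335. 186. 186. 185. 185. 187. 336. 334.]
210 [337. 337. 337. 338. 189. 187. 186. 187. 337. 337.]
216 [339. 338. 338. 338. 190. 188. 187. 188. 190. 339.]
222 [169. 175. 340. 174. 174. 170. 169. 171. 191. 341.]
228 [163. 164. 342. 164. 164. 160. 161. 160. 160. 193.]
236 [153. 154. 344. 152. 153. 149. 149. 148. 149. 149.]
```

```bash
python3 - <<'E'
from h import *
s=env.state();T=s["ee_pos"];Rt=R.from_euler("xyz",s["ee_rot"],degrees=True).as_matrix()
for n in ["scene","top","wrist"]:
    d=env.grab_frame(n)
    if n!="wrist":C=cloud(d)
    else:
        v,u=np.mgrid[:400,:640];x=(u-d["cx"])/d["fx"];y=(v-d["cy"])/d["fy"];th=np.hypot(x,y)+1e-9
        z=d["z_map"];P=np.array(d["pose"]);p=np.stack([z*np.tan(th)*x/th,z*np.tan(th)*y/th,z],-1);C=p@P[:3,:3].T+P[:3,3]
    q=(C-T)@Rt
    m=(d["z_map"]>0)&(abs(q[...,0])<35)&(abs(q[...,1])<40)&(q[...,2]<60)&(q[...,2]>-90)
    k=q[m]
    print(n,m.sum())
    for a in range(-80,60,10):
        e=k[(k[:,2]>=a)&(k[:,2]<a+10)]
        if len(e):print(a,len(e),e[:,0].min().round(),e[:,0].max().round(),e[:,1].min().round(),e[:,1].max().round())
E
```

```text
scene 97
-80 3 16.0 17.0 2.0 6.0
-70 14 -17.0 17.0 -14.0 5.0
-60 30 -18.0 16.0 -15.0 7.0
-50 23 -18.0 17.0 -13.0 3.0
-40 12 -13.0 33.0 -5.0 7.0
-30 12 -7.0 32.0 -2.0 8.0
top 96
-80 21 -20.0 6.0 -12.0 8.0
-70 20 -21.0 13.0 -11.0 10.0
-60 25 -18.0 16.0 -10.0 9.0
-50 7 -17.0 -5.0 -8.0 9.0
-40 2 31.0 31.0 0.0 3.0
wrist 1525
-80 175 17.0 20.0 -9.0 11.0
-70 292 17.0 20.0 -10.0 12.0
-60 225 17.0 20.0 -10.0 11.0
-50 158 17.0 20.0 -9.0 10.0
-40 213 14.0 35.0 -5.0 11.0
-30 253 4.0 35.0 -0.0 14.0
```

```bash
python3 - <<'E'
from h import *
s=env.state();T=s["ee_pos"];Rt=R.from_euler("xyz",s["ee_rot"],degrees=True).as_matrix()
for n in ["scene","top"]:
    d=env.grab_frame(n);C=cloud(d);q=(C-T)@Rt
    m=(d["z_map"]>0)&(abs(q[...,0])<45)&(abs(q[...,1])<100)&(q[...,2]<-40)&(q[...,2]>-240)
    k=q[m]
    print(n)
    for a in range(-240,-40,10):
        e=k[(k[:,2]>=a)&(k[:,2]<a+10)]
        if len(e):print(a,len(e),np.percentile(e[:,0],[3,97]).round(),np.percentile(e[:,1],[3,97]).round())
E
```

```text
scene
-240 65 [-25.  31.] [-33.  -3.]
-230 146 [-34.  36.] [-49.   7.]
-220 173 [-35.  37.] [-53.  -2.]
-210 56 [-29.  22.] [-54.  -9.]
-200 46 [-21.  23.] [-53. -39.]
-190 60 [-23.  24.] [-54. -16.]
-180 67 [-20.  26.] [-52.  12.]
-170 253 [-31.  35.] [-90.  79.]
-160 159 [-34.  37.] [-91.  74.]
-150 115 [-36.  38.] [-89.  74.]
-140 123 [-33.  38.] [-84.  74.]
-130 91 [-33.  37.] [-84.  75.]
-120 14 [-37.  34.] [-80.  81.]
-90 3 [17. 18.] [1. 4.]
-80 2 [17. 17.] [1. 2.]
-70 14 [-16.  16.] [-14.   7.]
-60 34 [-18.  16.] [-13.   4.]
-50 20 [-17.  17.] [-12.  -3.]
top
-240 90 [-37.  17.] [-37.  19.]
-230 176 [-38.  32.] [-49.  19.]
-220 117 [-38.  36.] [-50.  10.]
-210 40 [-34.  18.] [-51. -17.]
-200 40 [-25.  21.] [-50.  -3.]
-190 49 [-23.  20.] [-51.  16.]
-180 87 [-26.  15.] [-50.  15.]
-170 484 [-37.  31.] [-88.  87.]
-160 141 [-39.  26.] [-89.  84.]
-150 133 [-39.  14.] [-86.  75.]
-140 140 [-38.  21.] [-81.  76.]
-130 73 [-39.  29.] [-81.  78.]
-120 2 [-9. -0.] [-24. -23.]
-110 1 [-16. -16.] [-14. -14.]
-100 17 [-18.  12.] [-15.   8.]
-90 21 [-19.  14.] [-13.   9.]
-80 20 [-20.   1.] [-12.   8.]
-70 18 [-18.  11.] [-11.   9.]
-60 22 [-19.  10.] [-10.   7.]
-50 10 [-17.  17.] [-9.  7.]
```

```bash

python3 -m pendant '{"translation":[[0,0,0],[0,0,0],[1,17,0],[2,17,0],[2,18,0],[0,0,10],[0,0,10],[0,0,11]],"roll":[-0.11,-0.11,0,0,0,0,0,0],"hand":[255,255,255,255,255,255,255,255]}'
python3 p.py
python3 -m pendant '{"translation":[[0,-6,0],[0,-6,0],[0,-6,0],[0,-3,0],[0,-3,0],[0,-3,0],[0,-2,0],[0,-2,0]],"roll":[0,0,0,0,0,0,0,0],"hand":[255,255,255,255,255,255,255,255]}'
python3 p.py;  python3 -c "
from h import *
rod('top')"
```

```text
time_s: 11.08
ee_pos: [452.6, -510.8, 80.6]
ee_rot: [-179.9, 0.0, 30.9]
force: [-1.0, 0.6, -0.9]
gripper_width: 0.6
gripper_force: 0.0
rel -96.9 44.4 yaw 30.9 F [-1.   0.6 -0.9] [-0.05  0.13  0.  ] z 80.55084922244332
time_s: 11.75
ee_pos: [437.9, -485.8, 82.7]
ee_rot: [179.9, -0.0, 30.9]
force: [0.8, -2.0, 1.8]
gripper_width: 0.3
gripper_force: 0.9
rel -96.7 15.3 yaw 30.9 F [ 0.8 -2.   1.8] [-0.38 -0.01  0.01] z 82.7348540381842
top 31 angles [115.4 118.3 211.9] r [ 83. 111.] z 144.6
 g 46 [ 474. -350.  183.]
```

```bash

python3 -m pendant '{"translation":[[-0.6,-4.9,0],[-0.6,-4.9,0],[-0.6,-4.9,0],[-0.6,-4.9,0],[-0.6,-4.9,0],[-0.6,-4.9,0],[-0.6,-4.9,0],[-0.6,-4.9,0]],"roll":[0.05,0.05,0.05,0.05,0.05,0.05,0.05,0.05],"hand":[255,255,255,255,255,255,255,255]}'
python3 p.py
python3 -m pendant '{"translation":[[-0.6,-4.9,0],[-0.6,-4.9,0],[-0.6,-4.9,0],[-0.6,-4.9,0],[-0.6,-4.9,0],[-0.6,-4.9,0],[-0.6,-4.9,0],[-0.6,-4.9,0]],"roll":[0.05,0.05,0.05,0.05,0.05,0.05,0.05,0.05],"hand":[255,255,255,255,255,255,255,255]}'
python3 p.py;  python3 -c "
from h import *
rod('top');rod('scene')"
```

```text
time_s: 12.47
ee_pos: [419.8, -450.9, 82.4]
ee_rot: [179.9, -0.1, 7.8]
force: [1.9, -1.3, 0.8]
gripper_width: 0.6
gripper_force: 0.9
rel -96.1 15.0 yaw 7.8 F [ 1.9 -1.3  0.8] [-0.32 -0.12  0.03] z 82.37101112524792
time_s: 13.13
ee_pos: [416.3, -412.0, 82.3]
ee_rot: [179.9, -0.1, -15.1]
force: [0.2, -2.5, -0.8]
gripper_width: 0.6
gripper_force: 0.9
rel -96.2 14.6 yaw -15.1 F [ 0.2 -2.5 -0.8] [-0.36  0.01 -0.02] z 82.30450252754221
top 33 angles [ 70.7  75.1 165.6] r [ 88. 113.] z 147.1
 g 12 [ 494. -506.  186.]
scene 25 angles [ 70.6  73.2 346.5] r [ 87. 116.] z 144.3
 g 35 [ 495. -502.  179.]
 g 30 [ 597. -441.  180.]
 g 56 [ 541. -340.  180.]
```

```bash

python3 -m pendant '{"translation":[[-0.6,-4.9,0],[-0.6,-4.9,0],[-0.6,-4.9,0],[-0.6,-4.9,0],[-0.4,-2.9,0],[-0.2,-1.5,0],[-0.2,-1.5,0],[-0.2,-1.5,0]],"roll":[0.05,0.05,0.05,0.05,0.03,0.015,0.015,0.015],"hand":[255,255,255,255,255,255,255,255]}'
python3 p.py
python3 -m pendant '{"translation":[[-0.1,-1,0],[-0.1,-1,0],[-0.1,-1,0],[-0.1,-1,0],[0,0,0],[0,0,0],[0,0,0],[0,0,0]],"roll":[0.01,0.01,0.01,0.01,0,0,0,0],"hand":[255,255,255,255,255,255,255,255]}'
python3 p.py;  python3 -c "
from h import *
rod('top');rod('scene')"
```

```text
time_s: 13.9
ee_pos: [422.4, -385.3, 82.0]
ee_rot: [180.0, 0.0, -30.7]
force: [-0.6, -0.9, -0.1]
gripper_width: 0.5
gripper_force: 0.8
rel -97.1 13.9 yaw -30.7 F [-0.6 -0.9 -0.1] [-0.24  0.27 -0.02] z 81.97305266264826
time_s: 14.57
ee_pos: [424.3, -381.2, 82.0]
ee_rot: [-180.0, 0.0, -33.0]
force: [-0.2, -0.9, -0.1]
gripper_width: 0.4
gripper_force: 0.3
rel -97.1 13.3 yaw -33.0 F [-0.2 -0.9 -0.1] [-0.07  0.28 -0.07] z 81.95891296832
top 31 angles [ 55.  236.9 240. ] r [ 93. 115.] z 145.7
 g 11 [ 562. -357.  185.]
scene 13 angles [ 47.7  55.6 129.5] r [ 87. 117.] z 142.7
 g 29 [ 587. -464.  181.]
 g 47 [ 561. -350.  181.]
```

```bash

python3 -m pendant '{"translation":[[-0.1,-1,0],[-0.1,-1,0],[-0.1,-1,0],[-0.1,-1,0],[0,0,0],[0,0,0],[0,0,0],[0,0,0]],"roll":[0.01,0.01,0.01,0.01,0,0,0,0],"hand":[255,255,255,255,255,255,255,255]}'
python3 p.py
python3 -m pendant '{"translation":[[0,-1,0],[0,-1,0],[0,0,0],[0,0,0],[0,0,0],[0,0,0],[0,0,0],[0,0,0]],"roll":[0.01,0.01,0,0,0,0,0,0],"hand":[255,255,255,255,255,255,255,255]}'
python3 p.py
python3 -m pendant '{"translation":[[0,-1,0],[0,-1,0],[0,0,0],[0,0,0],[0,0,0],[0,0,0],[0,0,0],[0,0,0]],"roll":[0.01,0.01,0,0,0,0,0,0],"hand":[255,255,255,255,255,255,255,255]}'
python3 p.py
```

```text
time_s: 15.33
ee_pos: [425.8, -378.2, 82.0]
ee_rot: [180.0, 0.0, -35.3]
force: [-4.0, -3.4, 1.6]
gripper_width: 0.4
gripper_force: 2.6
rel -97.1 13.9 yaw -35.3 F [-4.  -3.4  1.6] [-0.61  0.84  0.06] z 81.99257533245239
time_s: 16.0
ee_pos: [425.5, -378.2, 82.0]
ee_rot: [179.8, 0.0, -36.4]
force: [-7.6, -7.5, 0.3]
gripper_width: 0.8
gripper_force: 5.4
rel -97.0 15.8 yaw -36.4 F [-7.6 -7.5  0.3] [-1.31  1.43  0.19] z 81.99393581227075
time_s: 16.67
ee_pos: [425.3, -378.1, 82.0]
ee_rot: [179.5, 0.1, -37.5]
force: [-11.2, -11.6, 0.6]
gripper_width: 0.4
gripper_force: 8.3
rel -96.9 17.8 yaw -37.5 F [-11.2 -11.6   0.6] [-2.04  2.11  0.12] z 82.04060580795357
```

```bash

python3 -m pendant '{"translation":[[0,2,0],[0,3,0],[0,10,0],[0,15,0],[0,10,-10],[0,0,-40],[0,0,-40],[0,0,-40]],"roll":[0,0,0,0,0,0,0,0],"hand":[255,255,255,255,255,255,255,255]}'
python3 -m pendant '{"translation":[[-38,0,-10],[-38,0,0],[-38,0,0],[-20,0,0],[0,0,0],[0,0,0],[0,0,0],[0,0,0]],"roll":[0,0,0,0,0,-0.12,-0.12,-0.12],"hand":[255,255,255,0,0,0,0,0]}'
python3 - <<'E'
from h import *
from scipy.optimize import least_squares
for n in ["top","scene"]:
    d=rod(n);C=cloud(d)
    hsv=cv2.cvtColor(d["frame"],cv2.COLOR_RGB2HSV).astype(int);X,Y,Z=[C[...,i] for i in range(3)]
    near=(d["z_map"]>0)
    v=np.array([np.cos(np.radians(145)),np.sin(np.radians(145))]);w=np.array([v[1],-v[0]])
    rr=(X-513)*v[0]+(Y+423)*v[1];pp=(X-513)*w[0]+(Y+423)*w[1]
    br=near&(abs(pp)<25)&(rr>35)&(rr<120)&(Z>115)&(Z<170)
    for a in range(35,125,5):
        m=br&(rr>=a)&(rr<a+5)
        if m.sum():print(a,m.sum(),"perp",pp[m].min().round(1),pp[m].max().round(1),"z",Z[m].max().round(1),"hsv",np.median(hsv[m],0))
    r=slice(130,260) if n=="top" else slice(60,190); c=slice(340,480) if n=="top" else slice(270,400)
    a=cv2.resize(d["frame"][r,c],(400,400),interpolation=cv2.INTER_CUBIC);b=a if n=="top" else np.hstack([b,a])
cv2.imwrite("pics/c6.png",cv2.cvtColor(b,cv2.COLOR_RGB2BGR))
E
```

```text
time_s: 17.33
ee_pos: [404.1, -406.1, 214.1]
ee_rot: [-179.9, 0.0, -37.6]
force: [0.2, -0.5, 0.2]
gripper_width: 0.6
gripper_force: 0.0
time_s: 18.0
ee_pos: [299.0, -325.1, 222.9]
ee_rot: [-180.0, -0.1, -16.6]
force: [0.2, -1.1, 0.1]
gripper_width: 30.5
gripper_force: 0.0
top 34 angles [142.9 190.1 238.5] r [ 72. 113.] z 146.4
 g 23 [ 579. -480.  181.]
 g 12 [ 468. -498.  185.]
70 5 perp -1.6 5.0 z 147.0 hsv [ 24.  14. 172.]
75 1 perp -0.3 -0.3 z 145.7 hsv [ 45.   5. 195.]
80 1 perp 2.1 2.1 z 146.3 hsv [ 80.   4. 173.]
100 5 perp -3.2 4.1 z 153.6 hsv [ 90.   6. 169.]
105 4 perp -1.9 5.7 z 148.4 hsv [ 81.5   5.5 200. ]
110 1 perp -0.3 -0.3 z 149.0 hsv [ 78.   6. 198.]
scene 56 angles [ 53.2 142.5 146.9] r [ 51. 114.] z 143.1
 g 37 [ 468. -489.  179.]
 g 38 [ 586. -467.  180.]
 g 48 [ 562. -351.  181.]
35 11 perp -0.2 11.3 z 150.0 hsv [ 22.  51. 111.]
40 4 perp -1.3 10.5 z 149.5 hsv [ 20.   94.  142.5]
45 4 perp -2.8 8.4 z 154.0 hsv [ 20.5 123.5 130. ]
50 37 perp -14.0 15.3 z 157.0 hsv [ 20. 121. 116.]
55 5 perp -0.7 5.4 z 146.8 hsv [ 28.  24. 146.]
65 5 perp -1.7 8.8 z 147.3 hsv [ 36.  18. 139.]
70 5 perp 2.3 4.7 z 147.4 hsv [ 34.  14. 139.]
75 5 perp -3.2 4.2 z 144.9 hsv [ 30.  13. 139.]
80 3 perp -3.6 2.3 z 144.0 hsv [ 36.  17. 148.]
85 3 perp 2.7 7.3 z 144.7 hsv [ 40.  12. 145.]
90 2 perp -0.0 4.0 z 144.0 hsv [ 31.5  15.5 139. ]
95 5 perp -0.1 4.8 z 145.3 hsv [ 42.  11. 140.]
100 3 perp -1.6 5.1 z 143.3 hsv [ 40.  15. 149.]
105 5 perp 1.0 6.7 z 146.2 hsv [ 27.  20. 143.]
110 1 perp 3.6 3.6 z 141.3 hsv [ 17.  61. 147.]
```

View pics/c6.png

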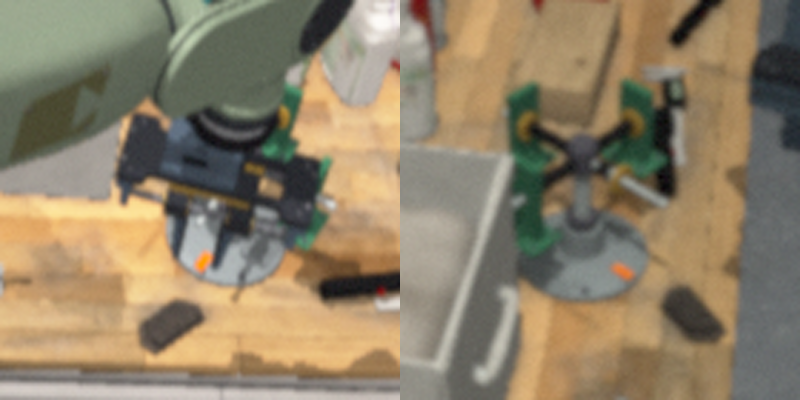

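```bash

python3 -m pendant '{"translation":[[0,0,0],[0,0,0],[0,0,0],[18,-35,0],[18,-35,0],[18,-35,0],[18,-35,0],[18,-35,0]],"roll":[-0.1,-0.1,-0.09,0,0,0,0,0],"hand":[0,0,0,0,0,0,0,0]}'
python3 -m pendant '{"translation":[[20,-35,20],[20,0,20],[12,0,30],[0,0,30],[0,0,20],[0,0,0],[0,0,0],[0,0,0]],"roll":[0,0,0,0,0,0,0,0],"hand":[0,0,0,0,0,0,0,0]}'
cat > wr.py <<'E'
from h import *
def wcloud(d):
    v,u=np.mgrid[:400,:640];x=(u-d["cx"])/d["fx"];y=(v-d["cy"])/d["fy"];th=np.hypot(x,y)+1e-9
    z=d["z_map"];P=np.array(d["pose"]);p=np.stack([z*np.tan(th)*x/th,z*np.tan(th)*y/th,z],-1);return p@P[:3,:3].T+P[:3,3]
E
python3 - <<'E'
from wr import *
s=env.state();d=env.grab_frame("wrist");save(d,"w7");C=wcloud(d);Z=C[...,2]
m=(d["z_map"]>0)&(abs(C[...,0]-441)<45)&(abs(C[...,1]+114)<45)
t=m&(Z>92)&(Z<106)
print("top",t.sum(),C[t].mean(0),cv2.minAreaRect(C[t][:,:2].astype(np.float32)))
w=C[m&(Z>20)&(Z<106)];print("web pct",np.percentile(w,[2,98],axis=0).round(1),len(w))
f=m&(Z>2)&(Z<14);print("foot",f.sum(),cv2.minAreaRect(C[f][:,:2].astype(np.float32)) if f.sum() else 0)
Rt=R.from_euler("xyz",s["ee_rot"],degrees=True).as_matrix();q=(C-s["ee_pos"])@Rt
g=(d["z_map"]>0)&(abs(q[...,0])<25)&(abs(q[...,1])>40)&(abs(q[...,1])<65)&(q[...,2]<0);print("finger end tool z",np.sort(q[g][:,2])[-15:].round(1), "y",np.percentile(q[g][:,1],[2,98]))
E
python3 p.py
```

```text
time_s: 18.77
ee_pos: [390.4, -148.6, 222.5]
ee_rot: [-180.0, -0.1, -0.6]
force: [1.0, 0.6, 0.1]
gripper_width: 90.5
gripper_force: 0.0
time_s: 19.43
ee_pos: [441.3, -118.5, 104.9]
ee_rot: [180.0, -0.2, -0.4]
force: [0.8, 0.5, -0.3]
gripper_width: 91.4
gripper_force: 0.0
top 771 [ 445.7293903  -114.6417667    95.55028422] ((445.2740783691406, -114.15364837646484), (39.78260040283203, 11.018970489501953), 88.91893768310547)
web pct [[ 440.5 -133.2   25.4]
 [ 451.1  -94.9   96.7]] 1744
foot 1305 ((436.2891540527344, -117.45841979980469), (72.05632019042969, 67.51174926757812), 8.283954620361328)
finger end tool z [-38.8 -38.7 -38.7 -38.6 -38.6 -38.6 -38.6 -38.5 -38.4 -38.4 -38.3 -38.3
 -38.2 -38.2 -37.4] y [-62.67182383  63.79240623]
rel -73.8 -303.8 yaw -0.4 F [0.2 0.2 0.1] [-0.11  0.16  0.02] z 105.2430409439668
```

View pics/w7.png

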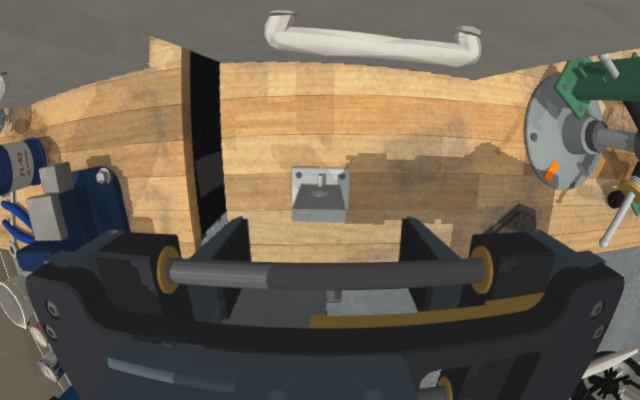

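```bash

python3 -m pendant '{"translation":[[4,-4,9],[0,0,15],[0,0,20],[0,0,20],[0,0,15],[0,0,10],[0,0,0],[0,0,0]],"roll":[0,0,0,0,0,0,0,0],"hand":[0,0,0,0,0,0,0,0]}'
python3 -m pendant '{"translation":[[0,0,0],[0,0,0],[0,0,0],[0,0,0],[0,0,0],[0,0,0],[0,0,0],[0,0,0]],"roll":[0,0,0,0,0,0,0,0],"hand":[255,255,255,255,255,255,255,255]}' 30
python3 -m pendant '{"translation":[[0,0,0],[0,0,0],[0,0,-3],[0,0,-10],[0,0,-20],[0,0,-30],[0,0,-30],[0,0,-17]],"roll":[0,0,0,0,0,0,0,0],"hand":[255,255,255,255,255,255,255,255]}'
python3 - <<'E'
from wr import *
s=env.state();d=env.grab_frame("wrist");C=wcloud(d)
Rt=R.from_euler("xyz",s["ee_rot"],degrees=True).as_matrix();q=(C-s["ee_pos"])@Rt
m=(d["z_map"]>0)&(abs(q[...,1])<17)&(q[...,0]>-30)&(q[...,0]<60)&(q[...,2]>-100)&(q[...,2]<70)
k=q[m]
for a in range(-90,70,10):
    e=k[(k[:,2]>=a)&(k[:,2]<a+10)]
    if len(e):print(a,len(e),np.percentile(e[:,0],[3,50,97]).round(1),np.percentile(e[:,1],[3,97]).round(1))
for n in ["scene","top"]:
    d=env.grab_frame(n);C=cloud(d);q=(C-s["ee_pos"])@Rt
    m=(d["z_map"]>0)&(abs(q[...,0])<35)&(abs(q[...,1])<35)&(q[...,2]>-80)&(q[...,2]<80);k=q[m]
    print(n,"z pct",np.percentile(k[:,2],[50,90,97,99]).round(1))
    e=k[(k[:,2]>0)];print("low",np.percentile(e,[3,50,97],axis=0).round(1))
E
```

```text
time_s: 20.15
ee_pos: [444.3, -114.1, 14.7]
ee_rot: [-180.0, -0.0, -0.4]
force: [0.1, 0.1, 0.1]
gripper_width: 91.2
gripper_force: 0.0
time_s: 20.82
ee_pos: [443.8, -114.1, 14.5]
ee_rot: [-180.0, -0.0, -0.4]
force: [0.5, 0.4, 0.3]
gripper_width: 40.7
gripper_force: 0.0
time_s: 21.48
ee_pos: [444.9, -114.4, 127.3]
ee_rot: [180.0, -0.2, -0.4]
force: [0.9, -0.7, -2.4]
gripper_width: 40.0
gripper_force: 29.9
-80 211 [6.  6.6 7.4] [-15.8  14.9]
-70 525 [5.7 6.6 7.3] [-15.9  16.1]
-60 476 [5.8 6.5 7.2] [-16.1  15.9]
-50 346 [5.8 6.5 7.2] [-15.9  16.1]
-40 179 [4.7 6.5 7.3] [-16.5  16.5]
-30 505 [-0.6  5.8  7.1] [-15.1  15. ]
-20 258 [5.8 6.6 7.2] [-15.9  16. ]
-10 257 [ 5.9  6.6 16.5] [-15.6  15.6]
0 1118 [ 6.2 14.  22.7] [-15.8  15.9]
10 104 [ 7. 23. 24.] [-15.7  15.9]
scene z pct [ 3.8  7.9  9.4 11.2]
low [[-20.1 -28.8   1.1]
 [ -3.7 -12.3   5.9]
 [ 22.3  22.1   9.8]]
top z pct [-21.1   7.5   9.6  10.6]
low [[-20.8 -28.3   0.4]
 [ -6.5   4.3   6.1]
 [ 18.9  30.7  10.6]]
```

```bash

python3 -m pendant '{"translation":[[-8,20,0],[-8,28,0],[-8,30,0],[-8,30,0],[-8,30,0],[-8,30,0],[-7,30,0],[-4,20,0]],"roll":[0,0,0,0,0,0,0,0],"hand":[255,255,255,255,255,255,255,255]}'
python3 -m pendant '{"translation":[[0,0,4],[0,0,4],[0,0,4],[0,0,4],[0,0,4],[0,0,1],[0,0,0],[0,0,0]],"roll":[0.1,0.12,0.12,0.12,0.1,0.045,0,0],"hand":[255,255,255,255,255,255,255,255]}'
python3 p.py
cat > look.py <<'E'
from wr import *
s=env.state();d=env.grab_frame("wrist");C=wcloud(d);save(d,"wl%d"%s["time_s"])
Rt=R.from_euler("xyz",s["ee_rot"],degrees=True).as_matrix();q=(C-s["ee_pos"])@Rt
hsv=cv2.cvtColor(d["frame"],cv2.COLOR_RGB2HSV).astype(int)
m=(d["z_map"]>0)&(abs(q[...,1])<25)&(q[...,0]>9)&(q[...,0]<170)&(C[...,2]>130)&(C[...,2]<160)
print("frame: tool coords; eye at (1.5,0,-33.5)")
for a in range(10,170,6):
    e=q[m&(q[...,0]>=a)&(q[...,0]<a+6)]
    if len(e):
        h=np.median(hsv[m&(q[...,0]>=a)&(q[...,0]<a+6)],0)
        print(a,len(e),"y",np.percentile(e[:,1],[3,50,97]).round(1),"ztop",np.percentile(e[:,2],3).round(1),h)
E
python3 look.py; cp pics/wl*.png pics/wl.png; ls pics
```

```text
time_s: 22.3
ee_pos: [381.3, -333.2, 121.9]
ee_rot: [-179.9, 0.2, -0.4]
force: [0.3, -0.3, -1.5]
gripper_width: 39.3
gripper_force: 29.9
time_s: 22.97
ee_pos: [382.4, -330.8, 101.6]
ee_rot: [-180.0, 0.2, -34.9]
force: [-0.2, 0.0, -2.7]
gripper_width: 39.7
gripper_force: 29.9
rel -159.8 -0.8 yaw -34.9 F [-0.2  0.  -2.7] [ 0.02  0.17 -0.01] z 101.6438454678577
frame: tool coords; eye at (1.5,0,-33.5)
10 99 y [-21.1  18.9  19.7] ztop -56.8 [45.  9. 31.]
16 257 y [-24.6  19.8  24.6] ztop -58.0 [102.  22.  46.]
46 15 y [-4.1 -1.6  1. ] ztop -41.7 [40. 12. 93.]
52 182 y [-6.3 -2.1  2.3] ztop -44.0 [ 45.  10. 118.]
58 158 y [-5.4 -1.6  1.7] ztop -43.2 [ 45.  11. 135.]
64 168 y [-6.  -2.1  1.7] ztop -42.9 [ 47.  11. 180.]
70 174 y [-5.9 -1.8  2.2] ztop -43.1 [ 45.  11. 187.]
76 176 y [-5.9 -1.8  2.2] ztop -43.3 [ 45.   11.  188.5]
82 174 y [-5.9 -1.6  2.2] ztop -43.2 [ 47.  10. 189.]
88 164 y [-5.4 -1.6  2.2] ztop -43.0 [ 47.5  10.  190. ]
94 162 y [-5.4 -1.6  2.2] ztop -43.3 [ 47.  10. 192.]
100 165 y [-5.4 -1.6  2.2] ztop -43.3 [ 47.  10. 192.]
106 773 y [-15.5  -1.6  12.1] ztop -54.5 [ 20. 162. 145.]
112 243 y [-14.3  -1.6   9.5] ztop -53.9 [ 21.  68. 176.]
118 312 y [-9.5 -1.6  6.5] ztop -47.4 [ 38.   13.  157.5]
124 376 y [-9.7 -1.6  6.5] ztop -48.1 [60.  7. 42.]
130 313 y [-9.5 -1.1  6.9] ztop -48.2 [90.  7. 41.]
136 200 y [-9.2 -1.6  6.5] ztop -48.2 [54.5  7.  43. ]
142 8 y [-4.8 -0.8  2.1] ztop -41.3 [ 48.   10.  127.5]
a.png
b.png
c3.png
c6.png
scene0.png
t1.png
t1c.png
top0.png
w1.png
w2.png
w4.png
w5.png
w7.png
wl.png
wl22.png
```

View pics/wl.png

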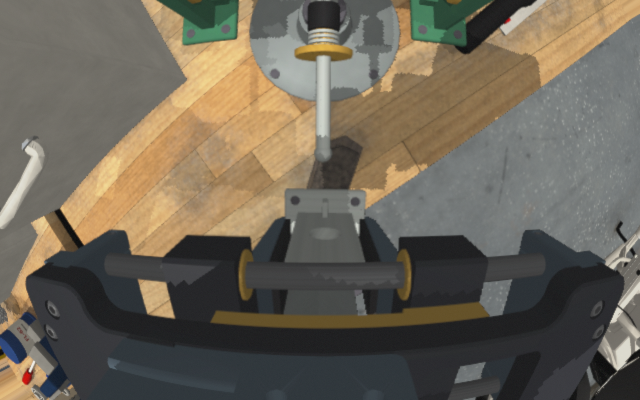

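```bash

python3 -m pendant '{"translation":[[0,-1.7,-2.5],[0,0,-2.5],[5,0,0],[5,0,0],[5,0,0],[5,0,0],[5,0,0],[0,0,0]],"roll":[0,0,0,0,0,0,0,0],"hand":[255,255,255,255,255,255,255,255]}'
python3 p.py; python3 look.py | head -12
```

```text
time_s: 23.68
ee_pos: [406.1, -345.6, 108.4]
ee_rot: [-180.0, -0.1, -35.0]
force: [0.3, 0.0, -3.0]
gripper_width: 39.7
gripper_force: 29.9
rel -132.0 -2.1 yaw -35.0 F [ 0.3  0.  -3. ] [-0.06  0.21  0.03] z 108.41003534027482
frame: tool coords; eye at (1.5,0,-33.5)
10 72 y [-21.1  18.8  19.7] ztop -50.9 [60.  9. 45.]
16 165 y [-24.7  19.6  24.6] ztop -51.0 [101.  21.  52.]
22 85 y [-4.3 -0.4  3.9] ztop -36.6 [ 48.  10. 109.]
28 151 y [-4.3 -0.5  4. ] ztop -36.5 [ 48.   9. 115.]
34 132 y [-4.  -0.5  3. ] ztop -36.0 [ 48.  10. 115.]
40 132 y [-3.9 -0.5  3. ] ztop -36.2 [ 45.  10. 115.]
46 135 y [-3.9 -0.5  3. ] ztop -35.7 [ 48.  10. 116.]
52 136 y [-3.9 -0.5  2.9] ztop -35.9 [ 45.  10. 117.]
58 139 y [-3.9 -0.5  2.9] ztop -35.9 [ 48.   9. 136.]
64 146 y [-3.9 -0.2  3.5] ztop -36.0 [ 46.   10.  148.5]
70 154 y [-3.9 -0.2  3.5] ztop -35.7 [ 47.  10. 193.]
```

```bash

python3 -m pendant '{"translation":[[0,0,2.5],[7,0,0],[7,0,0],[7,0,0],[7,0,0],[7,0,0],[0,0,0],[0,0,0]],"roll":[0,0,0,0,0,0,0,0],"hand":[255,255,255,255,255,255,255,255]}'
python3 p.py; python3 look.py
```

```text
time_s: 24.4
ee_pos: [433.8, -365.0, 105.8]
ee_rot: [-180.0, 0.0, -35.0]
force: [-0.5, 0.2, -2.3]
gripper_width: 39.9
gripper_force: 29.9
rel -98.1 -2.1 yaw -35.0 F [-0.5  0.2 -2.3] [-0.01  0.16  0.01] z 105.80149751453285
frame: tool coords; eye at (1.5,0,-33.5)
10 199 y [-21.1  -0.5  19.6] ztop -51.0 [ 48.  10. 119.]
16 331 y [-24.3   0.1  24.5] ztop -53.7 [53. 10. 67.]
22 129 y [-4.  -0.5  3. ] ztop -38.4 [ 48.  10. 126.]
28 134 y [-4.  -0.5  3. ] ztop -38.6 [ 48.  10. 126.]
34 135 y [-3.9 -0.5  3. ] ztop -38.7 [ 45.  10. 128.]
40 136 y [-3.9  0.1  4.1] ztop -38.4 [ 45.  11. 127.]
46 582 y [-14.2  -0.   13.8] ztop -50.1 [ 20.  157.5 127. ]
52 313 y [-7.4  0.   7.8] ztop -42.7 [ 30.  16. 126.]
58 313 y [-7.6  0.   7.7] ztop -43.0 [ 21.  32. 130.]
64 352 y [-8.6 -0.3  8. ] ztop -43.4 [60.  6. 47.]
70 344 y [-8.3 -0.   8.1] ztop -43.5 [30.   6.  48.5]
76 223 y [-7.6 -0.   7.7] ztop -43.3 [47.  7. 63.]
82 190 y [-3.9 -0.1  4. ] ztop -51.0 [ 48.    8.  181.5]
88 403 y [-11.8  -0.1  11.9] ztop -53.9 [140.  11.  88.]
94 429 y [-24.4   8.8  24.3] ztop -53.9 [120.   9.  45.]
100 417 y [-24.2 -13.5  24.2] ztop -53.5 [128.   7.  54.]
106 312 y [-24.3 -12.6  24.2] ztop -54.0 [120.   7.  47.]
112 129 y [-12.9  -4.6  13. ] ztop -54.1 [135.   9.  89.]
118 124 y [-6.6  0.2  7.2] ztop -52.8 [140.   10.5  57.5]
124 265 y [-7.2 -0.   7.2] ztop -42.7 [90.  6. 47.]
130 280 y [-7.2  0.5  7.8] ztop -42.7 [60.  6. 47.]
136 272 y [-7.2 -0.   7.8] ztop -42.3 [67.5  7.  47. ]
142 42 y [-8.  -1.9  7.9] ztop -41.0 [17. 15. 45.]
```

```bash

python3 -m pendant '{"translation":[[7,0,0],[7,0,0],[7,0,0],[7,0,0],[5,0,0],[0,0,0],[0,0,0],[0,0,0]],"roll":[0,0,0,0,0,0,0,0],"hand":[255,255,255,255,255,255,255,255]}'
python3 p.py; python3 look.py|head -6
python3 -m pendant '{"translation":[[1,0,0],[1,0,0],[1,0,0],[0,0,0],[0,0,0],[0,0,0],[0,0,0],[0,0,0]],"roll":[0,0,0,0,0,0,0,0],"hand":[255,255,255,255,255,255,255,255]}'
python3 p.py
```

```text
time_s: 25.12
ee_pos: [460.3, -383.5, 105.8]
ee_rot: [-180.0, 0.1, -35.0]
force: [-0.5, -0.1, -2.1]
gripper_width: 39.7
gripper_force: 29.9
rel -65.8 -2.1 yaw -35.0 F [-0.5 -0.1 -2.1] [0.03 0.17 0.04] z 105.78526834687108
frame: tool coords; eye at (1.5,0,-33.5)
10 141 y [-21.1   0.2  19.6] ztop -50.7 [ 30.  13. 127.]
16 969 y [-23.8   0.1  23. ] ztop -51.9 [ 20. 153. 118.]
22 291 y [-8.3 -0.5  7.7] ztop -43.0 [ 30.  17. 127.]
28 309 y [-8.5  0.1  8.2] ztop -43.1 [30. 11. 54.]
34 332 y [-8.5 -0.5  8.1] ztop -43.2 [75.  8. 34.]
time_s: 25.83
ee_pos: [463.0, -385.4, 106.0]
ee_rot: [-180.0, 0.0, -35.0]
force: [-1.3, -0.1, -2.2]
gripper_width: 39.9
gripper_force: 29.9
rel -62.5 -2.1 yaw -35.0 F [-1.3 -0.1 -2.2] [0.01 0.21 0.02] z 105.95453602376426
```

```bash

python3 -m pendant '{"translation":[[1,0,0],[1,0,0],[1,0,0],[0,0,0],[0,0,0],[0,0,0],[0,0,0],[0,0,0]],"roll":[0,0,0,0,0,0,0,0],"hand":[255,255,255,255,255,255,255,255]}' >/dev/null
python3 p.py
python3 -m pendant '{"translation":[[1,0,0],[1,0,0],[0,0,0],[0,0,0],[0,0,0],[0,0,0],[0,0,0],[0,0,0]],"roll":[0,0,0,0,0,0,0,0],"hand":[255,255,255,255,255,255,255,255]}' >/dev/null
python3 p.py; python3 look.py|head -4
```

```text
rel -59.5 -2.1 yaw -35.0 F [-0.  -0.2 -2.1] [ 0.04  0.21 -0.05] z 105.98758652863057
rel -57.5 -2.1 yaw -35.0 F [-0.4  0.1 -3.2] [0.01 0.16 0.03] z 105.99746188992611
frame: tool coords; eye at (1.5,0,-33.5)
10 785 y [-20.6  -0.5  19.1] ztop -49.7 [ 20. 127. 120.]
16 449 y [-24.3   0.1  24. ] ztop -52.7 [ 45.  14. 116.]
22 295 y [-8.1  0.1  7.7] ztop -43.0 [38.  8. 35.]
```

```bash

for i in 1; do :; done
python3 -m pendant '{"translation":[[1,0,0],[0.5,0,0],[0,0,0],[0,0,0],[0,0,0],[0,0,0],[0,0,0],[0,0,0]],"roll":[0,0,0,0,0,0,0,0],"hand":[255,255,255,255,255,255,255,255]}' >/dev/null
python3 p.py
python3 -m pendant '{"translation":[[1,0,0],[0.5,0,0],[0,0,0],[0,0,0],[0,0,0],[0,0,0],[0,0,0],[0,0,0]],"roll":[0,0,0,0,0,0,0,0],"hand":[255,255,255,255,255,255,255,255]}' >/dev/null
python3 p.py
python3 -m pendant '{"translation":[[1,0,0],[0.5,0,0],[0,0,0],[0,0,0],[0,0,0],[0,0,0],[0,0,0],[0,0,0]],"roll":[0,0,0,0,0,0,0,0],"hand":[255,255,255,255,255,255,255,255]}' >/dev/null
python3 p.py
```

```text
rel -56.5 -2.2 yaw -35.0 F [-3.8  2.7 -1.3] [0.46 0.79 0.09] z 105.80110698337532
rel -55.0 -2.1 yaw -35.0 F [-4.6  2.9 -0.7] [0.62 1.04 0.04] z 105.78664137155494
rel -53.9 -2.1 yaw -35.0 F [-5.6  4.2 -0.6] [0.69 1.15 0.09] z 105.81603706397554
```

```bash

python3 -m pendant '{"translation":[[1,0,0],[0.5,0,0],[0,0,0],[0,0,0],[0,0,0],[0,0,0],[0,0,0],[0,0,0]],"roll":[0,0,0,0,0,0,0,0],"hand":[255,255,255,255,255,255,255,255]}' >/dev/null
python3 p.py; python3 look.py|head -5; python3 p.py
```

```text
rel -52.8 -2.1 yaw -35.0 F [-6.1  3.8  0.4] [0.76 1.25 0.06] z 105.80310807298778
frame: tool coords; eye at (1.5,0,-33.5)
10 598 y [-20.9   0.1  19.5] ztop -49.6 [ 21.   54.5 121. ]
16 482 y [-24.2   0.7  24.2] ztop -53.6 [60.   9.  42.5]
22 299 y [-8.5 -0.5  8.2] ztop -43.3 [90.  7. 35.]
28 391 y [-8.   0.1  8.1] ztop -43.1 [48.  8. 36.]
rel -52.8 -2.1 yaw -35.0 F [-5.6  3.3  0.2] [0.79 1.28 0.1 ] z 105.79389458349142
```

```bash

python3 -m pendant '{"translation":[[0.5,0,0],[0,0,0],[0,0,0],[0,0,0],[-1,0,0],[-1.5,0,0],[-1.5,0,0],[-1.5,0,0]],"roll":[0,0,0,0,0,0,0,0],"hand":[255,255,255,255,255,255,255,255]}' >/dev/null
python3 p.py
python3 -m pendant '{"translation":[[-1,0,1],[0,0,1],[0,0,1],[0,0,0.5],[0,0,0],[0,0,0],[0,0,0],[0,0,0]],"roll":[0,0,0,0,0,0,0,0],"hand":[255,255,255,255,255,255,255,255]}' >/dev/null
python3 p.py
```

```text
rel -56.8 -2.1 yaw -35.0 F [-4.9  3.1 -1.2] [0.51 0.8  0.05] z 105.81362802161551
rel -56.9 -2.1 yaw -35.0 F [-1.   0.1 -2.6] [ 0.07  0.28 -0.01] z 102.44126348369909
```

```bash

python3 -m pendant '{"translation":[[0,0,0.7],[0,0,0],[0,0,0],[0,0,0],[0,0,0],[0,0,0],[0,0,0],[0,0,0]],"roll":[0,0,0,0,0,0,0,0],"hand":[255,255,255,255,255,255,255,255]}' >/dev/null
python3 p.py
python3 -m pendant '{"translation":[[0,0,0.7],[0,0,0],[0,0,0],[0,0,0],[0,0,0],[0,0,0],[0,0,0],[0,0,0]],"roll":[0,0,0,0,0,0,0,0],"hand":[255,255,255,255,255,255,255,255]}' >/dev/null
python3 p.py
```

```text
rel -57.3 -2.1 yaw -35.0 F [-0.  -0.2 -2.9] [ 0.05  0.15 -0.  ] z 101.85636287135544
rel -57.3 -2.1 yaw -35.0 F [0.9 0.1 1.4] [0.07 0.24 0.06] z 101.33023281989007
```

Weight is now on the branch; release and rise.

```bash

python3 -m pendant '{"translation":[[0,0,0],[0,0,0],[0,0,0],[0,0,0],[0,0,0],[0,0,0],[0,0,0],[0,0,0]],"roll":[0,0,0,0,0,0,0,0],"hand":[200,150,110,90,80,80,80,80]}'
python3 -m pendant '{"translation":[[0,0,-5],[0,0,-10],[0,0,-20],[0,0,-30],[0,0,-30],[0,0,-30],[0,0,-10],[0,0,0]],"roll":[0,0,0,0,0,0,0,0],"hand":[80,80,80,80,80,80,80,80]}'
python3 -m pendant '{"translation":[[-30,0,0],[-35,0,0],[-35,0,0],[-35,0,0],[-30,0,0],[0,0,0],[0,0,0],[0,0,0]],"roll":[0,0,0,0,0,0,0,0],"hand":[80,80,80,80,80,80,80,80]}'
python3 - <<'E'
from h import *
d=env.grab_frame("wrist");w=d["frame"]
s=env.grab_frame("scene");C=cloud(s)
v=np.array([np.cos(np.radians(145)),np.sin(np.radians(145))])
X,Y,Z=[C[...,i] for i in range(3)];r=(X-513)*v[0]+(Y+423)*v[1];p=(X-513)*v[1]-(Y+423)*v[0]
m=(s["z_map"]>0)&(r>45)&(r<105)&(abs(p)<24)&(Z>160)&(Z<200)
print("bracket top r,p,z",[np.percentile(a[m],[5,50,95]).round(1) for a in (r,p,Z)])
a=cv2.resize(s["frame"][60:190,270:400],(400,400),interpolation=cv2.INTER_CUBIC)
cv2.imwrite("pics/end.png",cv2.cvtColor(np.hstack([cv2.resize(w[:250,195:445],(400,400)),a]),cv2.COLOR_RGB2BGR))
E
```

```text
time_s: 33.27
ee_pos: [467.1, -388.3, 101.0]
ee_rot: [-180.0, 0.0, -35.0]
force: [-0.5, -0.6, 0.1]
gripper_width: 62.7
gripper_force: 0.0
time_s: 33.93
ee_pos: [468.6, -389.5, 240.3]
ee_rot: [180.0, -0.5, -35.0]
force: [1.0, -0.2, 0.1]
gripper_width: 62.8
gripper_force: 0.0
time_s: 34.6
ee_pos: [332.2, -293.7, 235.4]
ee_rot: [-180.0, 0.0, -35.0]
force: [-0.2, 0.4, 0.2]
gripper_width: 62.6
gripper_force: 0.0
bracket top r,p,z [array([52.3, 61.1, 64. ]), array([-17.1,   6.4,  22. ]), array([162. , 176.4, 185.8])]
```

View pics/end.png

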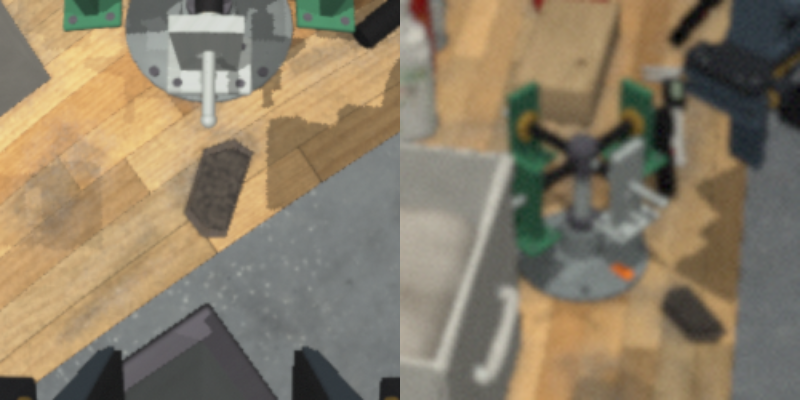

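The bracket hangs upright on the free branch (left crop around 208,60), the branch lies along the pointer, and the pad hasn't moved.

```bash
python3 -c "
from workcell import env
print(env.job_done())"
```

```text
the job is handed in; nothing more can be done
None
```

I turned the tree to its stop and hung the bracket on the free branch. It pushed the sprung collar in about 4.5–5 mm (estimated from force and travel), and I let go and handed the job in at about 35 s; the pass/fail verdict was not shown.

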